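# Set the gumball dispenser for two and park its crank

### The job

Set up the gumball dispenser for the next guest using only light fingertip touches: first press lightly on the big knurled dial and turn it by friction one click clockwise, so that its white line moves from the single dot and clicks in at the two dots, and never farther. Then nudge the yellow crank peg round clockwise with a finger until the crank rests at (or within a few degrees of) its stop. Do not grip or force anything, do not turn the dial the wrong way, and leave the bowl, ball and the other loose things where they are.

Things in the scene. Friction and masses are not known exactly. Their poses are not given: they have to be found in the camera images.
- dispenser: Red gumball dispenser, fixed. Origin at table height; its x points to its back, y to its left, z up. Red deck 60 mm high: left part x -150..150, y 0..190 mm, right part x -110..50, y -160..5 mm. Clear globe (radius 76 mm, centre x 70, y 100, z 165 mm; cap top 273 mm) at rear left. Dial axis at x -30, y -85 mm, crank pivot at x -75, y 100 mm. Bowl under a chute at about x 117, y -94 mm.
- dial (a joint): Dial angle in rad, growing clockwise seen from above. Clicks every 0.785 rad, at white dots (tops of 7 mm pegs round the dial, 80 mm high, 65 mm from its axis): 0 = white line at the single dot (the start; line along the dispenser's +y), 0.785 = two dots, 1.571 = three, 2.356 = four. Left free it springs to the nearest click (tipping point halfway). Turning it over the hump takes up to about 0.06 N m.
- dial_top (a point): Centre of the dial's flat top, on its vertical axis, 94 mm above the table. Black disc with grey knurling, 106 mm across, 20 mm thick, white line flush. Sits on a spring: pressed down it sinks up to 10 mm (about 2 N to start, 8 N at 5 mm, 14 N at 10 mm), then is solid. A fingertip about 5 mm down, 36 mm from the axis, carried round in an arc, turns it by friction (coefficient about 0.7 or more).
- crank (a joint): Angle of the crank in rad, growing clockwise seen from above. 0 = the arm points to the front of the dispenser (its -x); at 1.571 the arm points to its left (+y); the stop is at 1.6. It starts between 0 and 0.3, turns with light friction (under 1 N at the peg) and stays where it is left.
- crank_peg (a point): Centre of the top of the yellow upright peg at the end of the steel crank arm, 115 mm above the table. The peg is 16 mm across and stands 60 mm from the pivot axis; it is bare from 78 mm (top of the arm, 16 mm wide) to 115 mm above the table.
- crank_pivot (a point): Point on the crank's vertical turning axis, 68 mm above the table.
- bowl: Loose stainless steel bowl, 110 mm across, 45 mm high; origin at the centre of its underside. Leave alone.
- ball_center (a point): Centre of the loose blue plastic ball, 40 mm across, lying in the bowl. Leave alone.
- puzzle_cube: Loose wooden puzzle cube, 56 mm, right of the dispenser; origin under its centre. Leave alone.
- clacker: Loose orange plastic clacker, about 140 x 58 mm, 18 mm high, handle along its -x, left of the dispenser; origin under it. Leave alone.
- mug: Loose blue mug, 80 mm across, 90 mm high, far right; origin under it. Leave alone.
- card_box: Loose blue card box, 90 x 64 x 20 mm, far left; origin under it. Leave alone.

How it is judged:
By the outcome, as a careful person would: the job done as asked, in the order asked, and still so for the second after the job is handed in, with the robot touching nothing.
It also fails if it takes over 58 s, if anything falls off the work surface, if the arm or the gripper's body presses on something with over 40 N, if the wrist force passes 120 N, or if a joint passes its speed limit or range.

### The arm

A 6-joint arm with a two-finger parallel gripper is mounted at the origin on the work surface. World frame = base frame: x ahead of the robot, y to its left, z up, the work surface at z = 0. Lengths are in m, angles in degrees, forces in N, time in s.
With the tool pointing down it reaches from about 0.35 to 0.975 m from the base axis. Payload 4.9 kg.
Tool frame: the origin (TCP) lies midway between the tips of the shut fingers; the grasp point (between the pads) lies 19 mm behind it; z points along the fingers, y is the line along which they close (so a half turn about z gives the same grasp; the last joint's range is limited). The gripper opens to 85 mm and grips with 20 to 120 N. Pads are 22 mm wide; open, the fingers measure 114 mm over their backs; the gripper's body (76 mm by 85 mm) begins 54 mm behind the grasp point. The pads swing forward as they close: fully open they stand 13 mm farther back than shut.
Start: joints at [-75.287, 3.019, 92.412, -0, 84.569, -6.818], TCP at [0.229, -0.581, 0.231] pointing down, gripper open.
Joint ranges: [-172.51, 172.51], [-57.92, 126.97], [3.15, 148.05], [-58.71, 238.71], [5.1, 150.11], [-179.66, 179.66]. Speed limits (degrees/s): [147.25, 147.25, 180, 180, 180, 180].

### API

Orientations are given as a 3x3 rotation matrix whose columns are the frame's x, y, z axes.
In Python, from bench import monitor, snapshot, calibration, ticket gives the robot as it stands. The module is installed in compiled form; this text tells all that it offers.
- The arm moves only by the tool step_arm, never from a script. Its argument "rows" is a list of rows, each an object with "translation": the shift along the tool's x, y, z in mm, a list of three; "delta_rot": the turn, a rotation vector about the tool's x, y, z in rad, a list of three. A call has 1 to 20 rows; each row is the pose to reach, as a shift and turn from the pose commanded when the call began, along the tool's axes at that moment; what a row does not reach only later rows make up. A row lasts 1/8 s, in which the tool goes at most 62.5 mm and 10.7 degrees, less where a joint would pass 70% of its speed; a pose out of reach is approached as far as the arm can. A call with a gripper value outside its range is refused whole. "claw" is the opening in per cent of the stroke, from 0 (shut) to 100 (fully open), set as the call begins (left out, the last holds). The fingers move at their own pace and stop on an object; "newtons" is the grip in N (left out, the last holds). Time passes only in rows, so rows that repeat a pose let the fingers close. It gives the time, the measured TCP pose, the force, the opening and the grip force at its end, in the units of the state.
- monitor.observe(): the state, without advancing time (a new reading comes with each control period).
- snapshot(name): name is "side" or "top"; returns (picture, depth): 480x640x3 uint8, blue, green, red; 480x640 float32, m along the optical axis (not along the pixel's ray), 0 where there is no reading.
- calibration(name): a dict with "fx", "fy", "cx", "cy" (pixels), "dist_coeffs" ([k1, k2, p1, p2, k3] as OpenCV has them; the pictures are not rectified), "rvec" (rotation vector, rad) and "tvec" (3), from world to camera coordinates, as OpenCV has them. Camera axes: x right, y down, z forward; pixel columns grow to the right and rows downward; lengths in m; the calibration is good to about 2 mm. A picture is of the moment at which its call begins. calibration takes no time and is no camera call.
- ticket.hand_in(): hands the job in; it is judged then, once.
The state is a dict: "clock": time; "joints": joint angles; "joint_velocities": joint speeds; "joint_efforts": joint torques, N m; "tcp_pos": TCP position; "tool_rot": TCP orientation; "wrist_force": force on the tool from outside, world axes, zero at the start; "moment": the same for the moment, N m; "width": finger opening in m; "grip_force": force on a finger pad.
Only numpy, scipy, OpenCV 4.12 (cv2) and the standard library are available. Lean on these libraries where they do the work, as an engineer would, in place of code of your own. Each camera call takes 0.05 s, during which the arm holds its last target. There are 200 camera calls.

## Working session

There is one attempt and no reset: what is moved stays moved. The work goes in short steps, Python scripts to look and compute and a tool call to move; the robot and the scene stay as the last step left them, time stands still between calls to the robot, and variables do not carry over. Pictures are saved under pics/ and viewed, at most 10 in all, crops included, and the job is handed in when it is done.

Besides the shell and the picture viewer there is one more tool, called after "Emit:" as a command line: name --argument value ..., lists and objects as JSON in quotes. step_arm: Moves the arm, as the interface text tells. Its arguments: {"type":"object","properties":{"rows":{"type":"array"},"claw":{"type":"number"},"newtons":{"type":"number"}},"required":["rows"]}

```bash
mkdir -p pics
python3 - <<'E'
from bench import monitor, snapshot, calibration
import cv2,numpy as np
for n in("top","side"):
    p,d=snapshot(n); cv2.imwrite(f"pics/{n}0.png",p); np.save(f"{n}0.npy",d)
    c=calibration(n); R=cv2.Rodrigues(np.array(c["rvec"]))[0]; print(n,c,-R.T@np.array(c["tvec"]))
s=monitor.observe(); print(s)
E
```

```text
top {'fx': 436.70895736536363, 'fy': 436.70895736536363, 'cx': 318.25737153508385, 'cy': 239.79205220064355, 'dist_coeffs': array([0.02398764, 0.        , 0.        , 0.        , 0.        ]), 'rvec': array([ 2.15965876, -2.18184622,  0.06558848]), 'tvec': array([-0.00575432,  0.58627348,  1.15994268])} [ 0.49106607 -0.03486892  1.20285286]
side {'fx': 512.3615599270216, 'fy': 512.3615599270216, 'cx': 314.95221540313014, 'cy': 238.4679251493704, 'dist_coeffs': array([-0.0895552,  0.       ,  0.       ,  0.       ,  0.       ]), 'rvec': array([ 0.28426703, -2.55798   ,  1.53850908]), 'tvec': array([0.56281528, 0.16528194, 1.48325494])} [0.23751617 1.3277837  0.85129365]
{'clock': 0.1, 'joints': array([-7.52850474e+01,  3.05291723e+00,  9.24854964e+01, -9.31664426e-05,
        8.45679703e+01, -6.81825217e+00]), 'joint_velocities': array([ 0.07780534, -0.08800819, -0.11761859, -0.00111351, -0.11778625,
       -0.00466124]), 'joint_efforts': array([ 2.61994119e-04, -3.94903815e+01, -3.71362960e+01, -9.68148152e-05,
        3.89641980e-03, -7.90967334e-06]), 'tcp_pos': array([ 0.22925408, -0.58082411,  0.23017874]), 'tool_rot': array([[ 9.30205007e-01,  3.67040080e-01, -4.73199264e-04],
       [ 3.67040320e-01, -9.30203300e-01,  1.79543963e-03],
       [ 2.18826790e-04, -1.84381015e-03, -9.99998276e-01]]), 'wrist_force': array([-0.41838557,  0.05590207,  0.58176286]), 'moment': array([-0.03290735,  0.03501979,  0.02862978]), 'grip_force': 0.0, 'width': 0.08517046039433926}
```

View pics/top0.png

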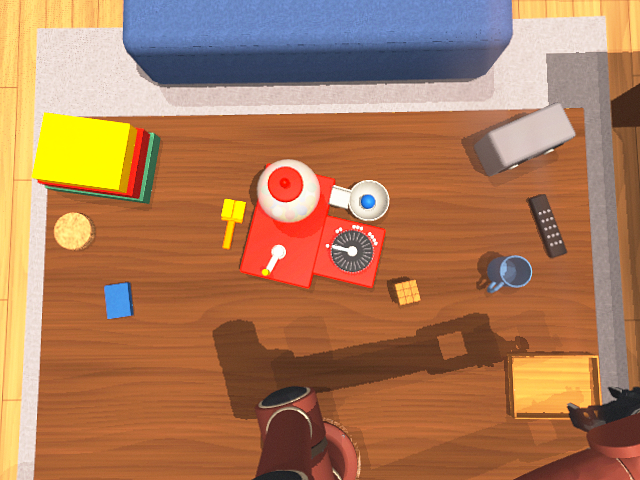

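View pics/side0.png

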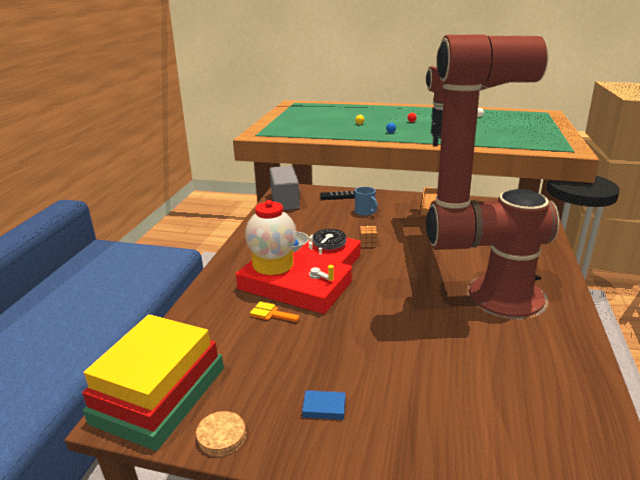

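The top view shows the dial at about (352,251) with its line pointing left to (328,247). The crank pivot is at (279,252), the yellow peg at (265,272), and the globe at (287,188). Next I'll measure these.

```bash
cat > h.py <<'E'
import cv2,numpy as np
from bench import monitor, snapshot, calibration
def ray(n,uv,z):
    c=calibration(n);K=np.array([[c["fx"],0,c["cx"]],[0,c["fy"],c["cy"]],[0,0,1]])
    R=cv2.Rodrigues(np.array(c["rvec"]))[0];o=-R.T@np.array(c["tvec"])
    q=cv2.undistortPoints(np.array([[uv]],float),K,np.array(c["dist_coeffs"]))[0,0]
    d=R.T@np.array([q[0],q[1],1]);return o+d*(z-o[2])/d[2]
def blob(m):
    n,l,s,c=cv2.connectedComponentsWithStats(m.astype(np.uint8));return sorted([(s[i,4],c[i].round(1).tolist()) for i in range(1,n)],reverse=True)[:3]
E
python3 - <<'E'
from h import *
p=cv2.imread("pics/top0.png");h=cv2.cvtColor(p,cv2.COLOR_BGR2HSV);H,S,V=cv2.split(h)
roi=np.zeros(H.shape,bool);roi[215:300,235:395]=1
red=roi&((H<8)|(H>172))&(S>150)&(V>90)
roi2=np.zeros(H.shape,bool);roi2[225:277,325:380]=1
# dial: hull of low-saturation dark pixels
m=(roi2&(S<90)&(V<110)).astype(np.uint8)
pts=cv2.findNonZero(m);hull=cv2.convexHull(pts);e=cv2.fitEllipse(hull);print("dial",e,ray("top",e[0],.094))
y=roi&(H>20)&(H<35)&(S>150)&(V>120);y[:,:255]=0;y[:,285:]=0
print(blob(y)); c=blob(y)[0][1]; print("peg",ray("top",c,.115))
w=roi&(S<60)&(V>150);b=blob(w&(np.arange(640)[None]<300));print(b)
cs=cv2.findContours(red.astype(np.uint8),cv2.RETR_EXTERNAL,cv2.CHAIN_APPROX_SIMPLE)[0];cs=max(cs,key=cv2.contourArea)
print(cv2.approxPolyDP(cs,3,True)[:,0].tolist())
q=p[145:305,230:400];cv2.imwrite("pics/z0.png",cv2.resize(q,None,fx=3.7,fy=3.7,interpolation=cv2.INTER_CUBIC))
E
```

```text
dial ((351.6431884765625, 250.89898681640625), (40.283939361572266, 40.411502838134766), 84.15077209472656) [ 0.55127844 -0.09761822  0.094     ]
[(np.int32(39), [265.1, 271.7])]
peg [0.50056255 0.11958742 0.115     ]
[(np.int32(233), [275.9, 255.6]), (np.int32(47), [287.1, 215.6])]
[[253, 215], [241, 272], [306, 288], [313, 274], [372, 287], [385, 229], [329, 215], [308, 215], [294, 222]]
```

View pics/z0.png

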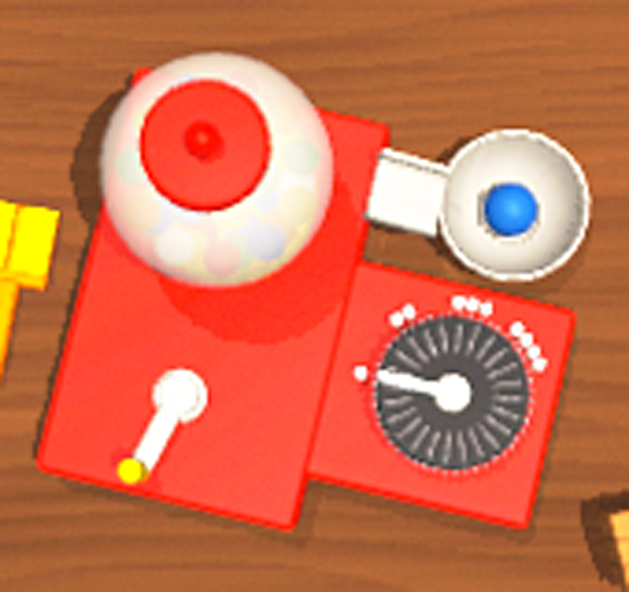

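The picture shows the dial line at the single dot, with the dial centre at full-frame (352,251), the hub at (278.6,252) and the peg at (265,272). Dispenser yaw is about -13°. I'll go above the dial's front-right with the fingers shut.

Emit:
step_arm --rows '[{"translation": [18, -13, 0], "delta_rot": [0, 0, 0]}, {"translation": [53, -40, 0], "delta_rot": [0, 0, 0]}, {"translation": [90, -68, 0], "delta_rot": [0, 0, 0]}, {"translation": [130, -98, 0], "delta_rot": [0, 0, 0]}, {"translation": [170, -128, 0], "delta_rot": [0, 0, 0]}, {"translation": [210, -158, 0], "delta_rot": [0, 0, 0]}, {"translation": [250, -188, 0], "delta_rot": [0, 0, 0]}, {"translation": [290, -218, 0], "delta_rot": [0, 0, 0]}, {"translation": [330, -248, 0], "delta_rot": [0, 0, 0]}, {"translation": [370, -278, 10], "delta_rot": [0, 0, 0]}, {"translation": [405, -304, 25], "delta_rot": [0, 0, 0]}, {"translation": [428, -322, 45], "delta_rot": [0, 0, 0]}, {"translation": [439, -330, 60], "delta_rot": [0, 0, 0]}, {"translation": [441, -331, 70], "delta_rot": [0, 0, 0]}, {"translation": [441, -331, 80], "delta_rot": [0, 0, 0]}, {"translation": [441, -331, 80], "delta_rot": [0, 0, 0]}, {"translation": [441, -331, 80], "delta_rot": [0, 0, 0]}]' --claw 0

```text
clock: 2.22
tcp_pos: [0.5182, -0.1124, 0.1519]
tool_rot: [[0.931, 0.366, 0.001], [0.366, -0.931, -0.0], [0.001, 0.001, -1.0]]
wrist_force: [0.2, -0.8, -0.1]
width: 0.0001
grip_force: 0.0
```

Emit:
step_arm --rows '[{"translation": [0, -1, 10], "delta_rot": [0, 0, 0]}, {"translation": [0, -1, 25], "delta_rot": [0, 0, 0]}, {"translation": [0, -1, 40], "delta_rot": [0, 0, 0]}, {"translation": [0, -1, 50], "delta_rot": [0, 0, 0]}, {"translation": [0, -1, 55], "delta_rot": [0, 0, 0]}, {"translation": [0, -1, 55], "delta_rot": [0, 0, 0]}, {"translation": [0, -1, 55], "delta_rot": [0, 0, 0]}]'

```text
clock: 3.1
tcp_pos: [0.5182, -0.1108, 0.0969]
tool_rot: [[0.93, 0.367, 0.001], [0.367, -0.93, -0.0], [0.001, 0.001, -1.0]]
wrist_force: [-0.3, 0.1, 0.1]
width: -0.0001
grip_force: 0.0
```

Run:
```python
from h import *
p,d=snapshot("side");cv2.imwrite("pics/s1.png",cv2.resize(p[150:320,220:420],None,fx=3.5,fy=3.5,interpolation=cv2.INTER_CUBIC))
print(monitor.observe()["tcp_pos"])
```

```text
[ 0.51821933 -0.11083495  0.09693844]
```

View pics/s1.png

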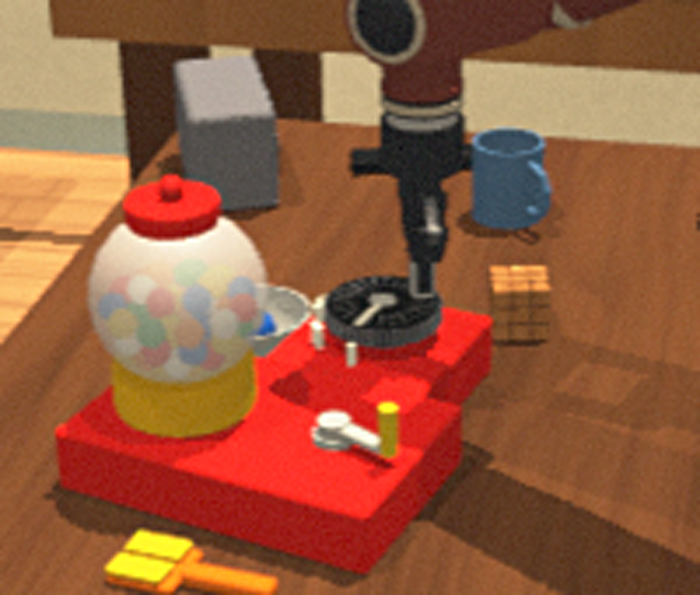

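The fingertip (crop 423,293) is over the dial's front-right, just above its top. I'll press about 5 mm.

Emit:
step_arm --rows '[{"translation": [0, 0, 2], "delta_rot": [0, 0, 0]}, {"translation": [0, 0, 4], "delta_rot": [0, 0, 0]}, {"translation": [0, 0, 6], "delta_rot": [0, 0, 0]}, {"translation": [0, 0, 8], "delta_rot": [0, 0, 0]}, {"translation": [0, 0, 8], "delta_rot": [0, 0, 0]}, {"translation": [0, 0, 8], "delta_rot": [0, 0, 0]}]'

```text
clock: 3.9
tcp_pos: [0.5182, -0.1111, 0.0896]
tool_rot: [[0.93, 0.367, 0.001], [0.367, -0.93, -0.001], [0.0, 0.001, -1.0]]
wrist_force: [-3.0, -0.4, 7.8]
width: -0.0001
grip_force: 3.7
```

Emit:
step_arm --rows '[{"translation": [0.05, -1.9, 0], "delta_rot": [0, 0, 0.052]}, {"translation": [0.2, -3.8, 0], "delta_rot": [0, 0, 0.105]}, {"translation": [0.4, -5.6, 0], "delta_rot": [0, 0, 0.157]}, {"translation": [0.8, -7.5, 0], "delta_rot": [0, 0, 0.209]}, {"translation": [1.2, -9.3, 0], "delta_rot": [0, 0, 0.262]}, {"translation": [1.8, -11.1, 0], "delta_rot": [0, 0, 0.314]}, {"translation": [2.4, -12.9, 0], "delta_rot": [0, 0, 0.367]}, {"translation": [3.1, -14.6, 0], "delta_rot": [0, 0, 0.419]}, {"translation": [3.9, -16.3, 0], "delta_rot": [0, 0, 0.471]}, {"translation": [4.8, -18, 0], "delta_rot": [0, 0, 0.524]}, {"translation": [5.8, -19.6, 0], "delta_rot": [0, 0, 0.576]}, {"translation": [6.9, -21.2, 0], "delta_rot": [0, 0, 0.628]}, {"translation": [8, -22.7, 0], "delta_rot": [0, 0, 0.681]}, {"translation": [9.2, -24.1, 0], "delta_rot": [0, 0, 0.733]}, {"translation": [10.3, -25.2, 0], "delta_rot": [0, 0, 0.775]}, {"translation": [10.3, -25.2, 0], "delta_rot": [0, 0, 0.775]}, {"translation": [10.3, -25.2, 0], "delta_rot": [0, 0, 0.775]}]'

```text
clock: 6.02
tcp_pos: [0.5191, -0.0835, 0.0898]
tool_rot: [[0.921, -0.389, 0.002], [-0.389, -0.921, -0.0], [0.002, -0.001, -1.0]]
wrist_force: [-1.3, 0.9, 7.4]
width: 0.0003
grip_force: 3.6
```

Run:
```python
from h import *
p,d=snapshot("side");cv2.imwrite("pics/s2.png",cv2.resize(p[190:290,270:400],None,fx=5,fy=5,interpolation=cv2.INTER_CUBIC))
```

```text
(no output)
```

View pics/s2.png

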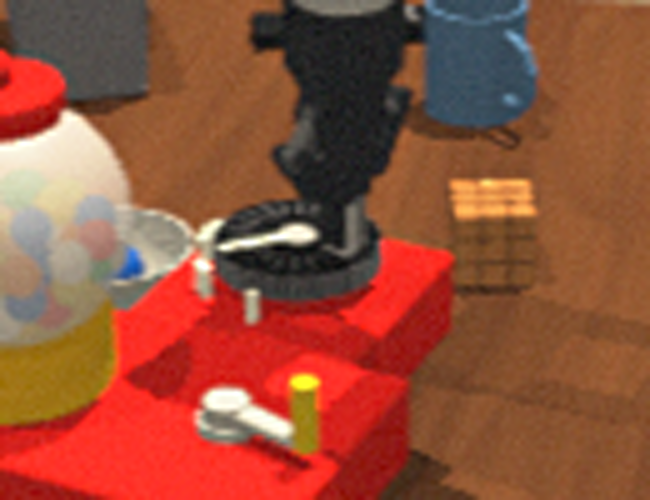

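The white line now points at the two dots (crop 205,240). I'll lift straight up, then move to behind the peg (right and front of it), yawing so the finger's x face will do the pushing.

Emit:
step_arm --rows '[{"translation": [0, 0, -4], "delta_rot": [0, 0, 0]}, {"translation": [0, 0, -10], "delta_rot": [0, 0, 0]}, {"translation": [0, 0, -25], "delta_rot": [0, 0, 0]}, {"translation": [0, 0, -45], "delta_rot": [0, 0, 0]}, {"translation": [0, 0, -60], "delta_rot": [0, 0, 0]}, {"translation": [-8, -12, -60], "delta_rot": [0, 0, -0.12]}, {"translation": [-18, -27, -60], "delta_rot": [0, 0, -0.26]}, {"translation": [-30, -44, -60], "delta_rot": [0, 0, -0.4]}, {"translation": [-42, -62, -60], "delta_rot": [0, 0, -0.54]}, {"translation": [-54, -80, -60], "delta_rot": [0, 0, -0.68]}, {"translation": [-66, -98, -60], "delta_rot": [0, 0, -0.82]}, {"translation": [-78, -115, -60], "delta_rot": [0, 0, -0.96]}, {"translation": [-88, -130, -60], "delta_rot": [0, 0, -1.1]}, {"translation": [-95, -140, -60], "delta_rot": [0, 0, -1.24]}, {"translation": [-99, -145, -60], "delta_rot": [0, 0, -1.38]}, {"translation": [-99, -145, -60], "delta_rot": [0, 0, -1.478]}, {"translation": [-99, -145, -60], "delta_rot": [0, 0, -1.478]}, {"translation": [-99, -145, -60], "delta_rot": [0, 0, -1.478]}]'

```text
clock: 8.32
tcp_pos: [0.4834, 0.0885, 0.1488]
tool_rot: [[0.474, 0.881, 0.001], [0.881, -0.474, 0.0], [0.0, 0.001, -1.0]]
wrist_force: [0.4, 0.7, -0.4]
width: -0.0001
grip_force: 0.0
```

Run:
```python
from h import *
p,d=snapshot("top");q,d=snapshot("side")
a=cv2.resize(p[200:300,230:400],None,fx=3.5,fy=3.5,interpolation=cv2.INTER_CUBIC)
b=cv2.resize(q[190:290,250:420],None,fx=3.5,fy=3.5,interpolation=cv2.INTER_CUBIC)[:240]
cv2.imwrite("pics/s3.png",np.vstack([b,a]))
```

```text
(no output)
```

View pics/s3.png

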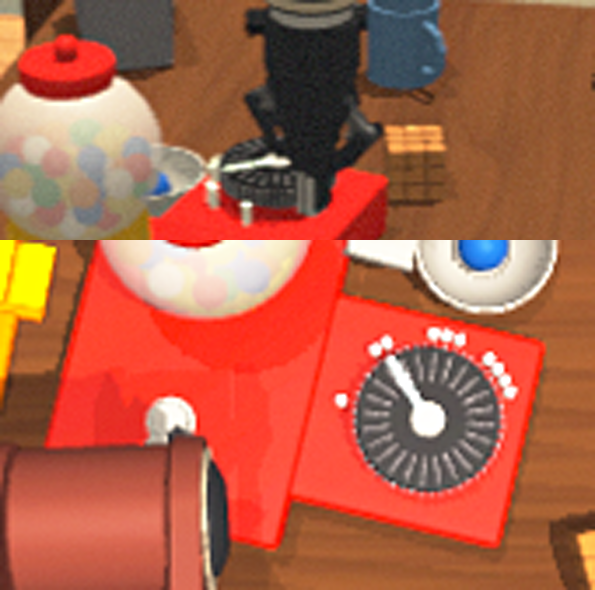

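The dial sits at the two dots. I'll descend beside the peg and close up to it.

Emit:
step_arm --rows '[{"translation": [0, 0, 10], "delta_rot": [0, 0, 0]}, {"translation": [0, 0, 25], "delta_rot": [0, 0, 0]}, {"translation": [0, 0, 40], "delta_rot": [0, 0, 0]}, {"translation": [0, 0, 52], "delta_rot": [0, 0, 0]}, {"translation": [0, 0, 57], "delta_rot": [0, 0, 0]}, {"translation": [3, 0, 57], "delta_rot": [0, 0, 0]}, {"translation": [7, 0, 57], "delta_rot": [0, 0, 0]}, {"translation": [12, 0, 57], "delta_rot": [0, 0, 0]}, {"translation": [12, 0, 57], "delta_rot": [0, 0, 0]}]'

```text
clock: 9.55
tcp_pos: [0.4894, 0.0996, 0.0918]
tool_rot: [[0.472, 0.882, 0.001], [0.882, -0.472, 0.0], [0.0, 0.001, -1.0]]
wrist_force: [0.6, 1.3, -0.1]
width: -0.0004
grip_force: 0.0
```

Run:
```python
from h import *
q,d=snapshot("side")
cv2.imwrite("pics/s4.png",cv2.resize(q[220:300,280:380],None,fx=6,fy=6,interpolation=cv2.INTER_CUBIC))
# arc table: pivot in tool frame now
P=np.array([23.2,56.4])
for t in range(5,80,5):
    r=np.radians(t);c,s=np.cos(r),np.sin(r);v=P-np.array([[c,-s],[s,c]])@P;print(t,v.round(1),round(r,3))
```

```text
5 [ 5.  -1.8] 0.087
10 [10.1 -3.2] 0.175
15 [15.4 -4.1] 0.262
20 [20.7 -4.5] 0.349
25 [26.  -4.5] 0.436
30 [31.3 -4. ] 0.524
35 [36.5 -3.1] 0.611
40 [41.7 -1.7] 0.698
45 [46.7  0.1] 0.785
50 [51.5  2.4] 0.873
55 [56.1  5. ] 0.96
60 [60.4  8.1] 1.047
65 [64.5 11.5] 1.134
70 [68.3 15.3] 1.222
75 [71.7 19.4] 1.309
```

View pics/s4.png

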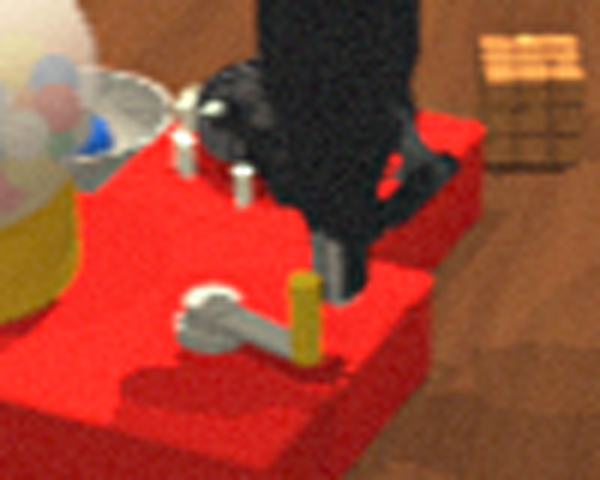

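The finger stands just behind the peg (peg at crop 305,320; tip at 345,290). I'll sweep it in an arc about the pivot.

Emit:
step_arm --rows '[{"translation": [2.5, -0.9, 0], "delta_rot": [0, 0, 0.044]}, {"translation": [5, -1.8, 0], "delta_rot": [0, 0, 0.087]}, {"translation": [10.1, -3.2, 0], "delta_rot": [0, 0, 0.175]}, {"translation": [15.4, -4.1, 0], "delta_rot": [0, 0, 0.262]}, {"translation": [20.7, -4.5, 0], "delta_rot": [0, 0, 0.349]}, {"translation": [26, -4.5, 0], "delta_rot": [0, 0, 0.436]}, {"translation": [31.3, -4, 0], "delta_rot": [0, 0, 0.524]}, {"translation": [36.5, -3.1, 0], "delta_rot": [0, 0, 0.611]}, {"translation": [41.7, -1.7, 0], "delta_rot": [0, 0, 0.698]}, {"translation": [46.7, 0.1, 0], "delta_rot": [0, 0, 0.785]}, {"translation": [51.5, 2.4, 0], "delta_rot": [0, 0, 0.873]}, {"translation": [56.1, 5, 0], "delta_rot": [0, 0, 0.96]}, {"translation": [60.4, 8.1, 0], "delta_rot": [0, 0, 1.047]}, {"translation": [62.5, 9.8, 0], "delta_rot": [0, 0, 1.09]}, {"translation": [62.5, 9.8, 0], "delta_rot": [0, 0, 1.09]}, {"translation": [62.5, 9.8, 0], "delta_rot": [0, 0, 1.09]}]'

```text
clock: 11.6
tcp_pos: [0.527, 0.1496, 0.0913]
tool_rot: [[1.0, -0.011, 0.0], [-0.011, -1.0, -0.0], [0.0, 0.0, -1.0]]
wrist_force: [0.5, 0.6, 0.3]
width: 0.0
grip_force: 0.0
```

Run:
```python
from h import *
q,d=snapshot("side");p,d=snapshot("top")
a=cv2.resize(q[220:300,260:380],None,fx=5,fy=5,interpolation=cv2.INTER_CUBIC)[:350]
b=cv2.resize(p[205:290,230:400],None,fx=3,fy=3,interpolation=cv2.INTER_CUBIC)[:250]
b=cv2.copyMakeBorder(b,0,0,0,600-b.shape[1],cv2.BORDER_CONSTANT);cv2.imwrite("pics/s5.png",np.vstack([a,b]))
h=cv2.cvtColor(q,cv2.COLOR_BGR2HSV);H,S,V=cv2.split(h);m=(H>22)&(H<33)&(S>170)&(V>60);m[:240]=0;m[300:]=0;m[:,:285]=0;m[:,360:]=0
ys,xs=np.nonzero(m);print(blob(m),ys.min(),ys.max())
```

```text
[(np.int32(50), [312.4, 276.9]), (np.int32(2), [291.0, 256.5]), (np.int32(1), [289.0, 267.0])] 256 284
```

View pics/s5.png

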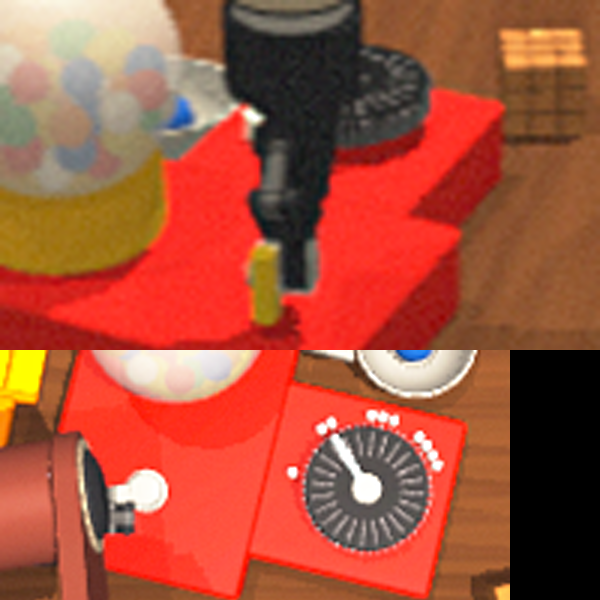

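The peg is now at crop (265,285), with the crank arm pointing image-left at about 73°. About 18° remain, so I'll continue slowly.

Emit:
step_arm --rows '[{"translation": [2.5, -0.9, 0], "delta_rot": [0, 0, 0.044]}, {"translation": [5, -1.8, 0], "delta_rot": [0, 0, 0.087]}, {"translation": [7.5, -2.5, 0], "delta_rot": [0, 0, 0.131]}, {"translation": [10.1, -3.2, 0], "delta_rot": [0, 0, 0.175]}, {"translation": [12.2, -3.6, 0], "delta_rot": [0, 0, 0.209]}, {"translation": [13.3, -3.8, 0], "delta_rot": [0, 0, 0.227]}, {"translation": [14.3, -4, 0], "delta_rot": [0, 0, 0.244]}, {"translation": [15.4, -4.1, 0], "delta_rot": [0, 0, 0.262]}, {"translation": [15.4, -4.1, 0], "delta_rot": [0, 0, 0.262]}, {"translation": [15.4, -4.1, 0], "delta_rot": [0, 0, 0.262]}]'

```text
clock: 12.95
tcp_pos: [0.5426, 0.1535, 0.0914]
tool_rot: [[0.963, -0.27, 0.0], [-0.27, -0.963, -0.0], [0.0, 0.0, -1.0]]
wrist_force: [0.5, 0.5, -0.2]
width: -0.0002
grip_force: 0.1
```

Emit:
step_arm --rows '[{"translation": [0.5, 0, 0], "delta_rot": [0, 0, 0.009]}, {"translation": [1, -0.2, 0], "delta_rot": [0, 0, 0.018]}, {"translation": [1.5, -0.4, 0], "delta_rot": [0, 0, 0.026]}, {"translation": [2, -0.6, 0], "delta_rot": [0, 0, 0.035]}, {"translation": [2, -0.6, 0], "delta_rot": [0, 0, 0.035]}, {"translation": [2, -0.6, 0], "delta_rot": [0, 0, 0.035]}]'

```text
clock: 13.7
tcp_pos: [0.5447, 0.1535, 0.0913]
tool_rot: [[0.953, -0.303, 0.0], [-0.303, -0.953, -0.0], [0.0, 0.0, -1.0]]
wrist_force: [-0.8, 0.5, 1.1]
width: -0.0
grip_force: 0.2
```

Emit:
step_arm --rows '[{"translation": [0.4, 0, 0], "delta_rot": [0, 0, 0.005]}, {"translation": [0.8, 0, 0], "delta_rot": [0, 0, 0.01]}, {"translation": [0.8, 0, 0], "delta_rot": [0, 0, 0.01]}, {"translation": [0.8, 0, 0], "delta_rot": [0, 0, 0.01]}]'

```text
clock: 14.2
tcp_pos: [0.5454, 0.1533, 0.0913]
tool_rot: [[0.95, -0.313, 0.0], [-0.313, -0.95, -0.0], [0.0, 0.0, -1.0]]
wrist_force: [0.3, 0.2, 0.8]
width: -0.0
grip_force: 0.3
```

Emit:
step_arm --rows '[{"translation": [0.4, 0, 0], "delta_rot": [0, 0, 0.005]}, {"translation": [0.8, 0, 0], "delta_rot": [0, 0, 0.01]}, {"translation": [1.2, 0, 0], "delta_rot": [0, 0, 0.015]}, {"translation": [1.2, 0, 0], "delta_rot": [0, 0, 0.015]}, {"translation": [1.2, 0, 0], "delta_rot": [0, 0, 0.015]}]'

```text
clock: 14.82
tcp_pos: [0.5465, 0.1529, 0.0913]
tool_rot: [[0.945, -0.327, 0.0], [-0.327, -0.945, -0.0], [0.0, 0.0, -1.0]]
wrist_force: [-0.2, 1.0, -0.5]
width: -0.0001
grip_force: 0.3
```

Run:
```python
from h import *
q1,d=snapshot("side")
for q in(cv2.imread("pics/side0.png"),q1):
    H,S,V=cv2.split(cv2.cvtColor(q,cv2.COLOR_BGR2HSV));m=(H>22)&(H<33)&(S>150)&(V>60);m[:262]=0;m[300:]=0;m[:,:296]=0;m[:,360:]=0
    n,c=blob(m)[0];w=ray("side",c,.0965);v=w[:2]-[.5497,.0928]
    print(n,c,w,np.hypot(*v),166.8-np.degrees(np.arctan2(v[1],v[0])))
a=cv2.resize(q1[220:310,260:380],None,fx=5,fy=5,interpolation=cv2.INTER_CUBIC);cv2.imwrite("pics/s6.png",a)
```

```text
56 [330.5, 271.7] [0.50140051 0.12552469 0.0965    ] 0.058341631569864764 20.919095421476896
53 [305.6, 275.8] [0.56477586 0.16029063 0.0965    ] 0.06915393133401336 89.39185055865902
```

View pics/s6.png

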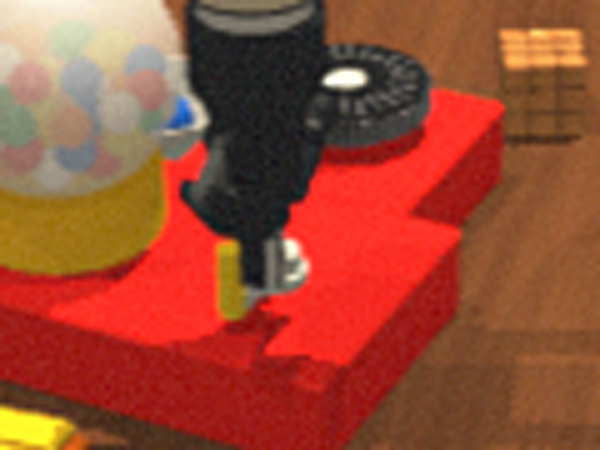

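The peg at crop (230,280) puts the crank at about 89–90°. A couple more small nudges should find the stop.

Emit:
step_arm --rows '[{"translation": [0.4, 0, 0], "delta_rot": [0, 0, 0.005]}, {"translation": [0.8, 0, 0], "delta_rot": [0, 0, 0.01]}, {"translation": [1.2, 0, 0], "delta_rot": [0, 0, 0.015]}, {"translation": [1.2, 0, 0], "delta_rot": [0, 0, 0.015]}, {"translation": [1.2, 0, 0], "delta_rot": [0, 0, 0.015]}]'

```text
clock: 15.5
tcp_pos: [0.5477, 0.1525, 0.0913]
tool_rot: [[0.94, -0.341, 0.0], [-0.341, -0.94, -0.0], [0.0, 0.0, -1.0]]
wrist_force: [-0.2, 1.0, 0.5]
width: 0.0001
grip_force: 0.3
```

Emit:
step_arm --rows '[{"translation": [0.4, 0, 0], "delta_rot": [0, 0, 0.005]}, {"translation": [0.8, 0, 0], "delta_rot": [0, 0, 0.01]}, {"translation": [1.2, 0, 0], "delta_rot": [0, 0, 0.015]}, {"translation": [1.2, 0, 0], "delta_rot": [0, 0, 0.015]}]'

```text
clock: 16.0
tcp_pos: [0.5488, 0.1521, 0.0913]
tool_rot: [[0.935, -0.355, 0.0], [-0.355, -0.935, -0.0], [0.0, 0.0, -1.0]]
wrist_force: [-0.0, 0.2, -0.2]
width: 0.0004
grip_force: 0.3
```

Emit:
step_arm --rows '[{"translation": [0.4, 0, 0], "delta_rot": [0, 0, 0.005]}, {"translation": [0.8, 0, 0], "delta_rot": [0, 0, 0.01]}, {"translation": [1.2, 0, 0], "delta_rot": [0, 0, 0.015]}, {"translation": [1.2, 0, 0], "delta_rot": [0, 0, 0.015]}]'

```text
clock: 16.5
tcp_pos: [0.5499, 0.1517, 0.0913]
tool_rot: [[0.929, -0.369, 0.0], [-0.369, -0.929, -0.0], [0.0, 0.0, -1.0]]
wrist_force: [-0.7, -0.1, -0.2]
width: 0.0003
grip_force: 0.3
```

```bash
cat > m.py <<'E'
from h import *
q,d=snapshot("side")
H,S,V=cv2.split(cv2.cvtColor(q,cv2.COLOR_BGR2HSV));m=(H>22)&(H<33)&(S>150)&(V>60);m[:262]=0;m[300:]=0;m[:,:296]=0;m[:,360:]=0
n,c=blob(m)[0];w=ray("side",c,.0965);v=w[:2]-[.5497,.0928]
print(n,c,w,166.8-np.degrees(np.arctan2(v[1],v[0])),np.round(monitor.observe()["wrist_force"],1))
E
python3 m.py;python3 m.py
```

```text
51 [304.4, 275.7] [0.56818782 0.16043677 0.0965    ] 92.08777473954133 [ 0.7  0.2 -0.8]
48 [304.2, 275.8] [0.56860227 0.16105434 0.0965    ] 92.2794717495758 [-0.6  0.7  0.8]
```

Emit:
step_arm --rows '[{"translation": [0.4, 0, 0], "delta_rot": [0, 0, 0.005]}, {"translation": [0.8, 0, 0], "delta_rot": [0, 0, 0.01]}, {"translation": [1.2, 0, 0], "delta_rot": [0, 0, 0.015]}, {"translation": [1.2, 0, 0], "delta_rot": [0, 0, 0.015]}]'

```text
clock: 17.1
tcp_pos: [0.5507, 0.1515, 0.0913]
tool_rot: [[0.924, -0.383, -0.001], [-0.383, -0.924, 0.0], [-0.001, -0.0, -1.0]]
wrist_force: [-3.3, 1.2, 1.0]
width: 0.0004
grip_force: 1.5
```

```bash
python3 m.py;python3 m.py
```

```text
46 [304.2, 275.6] [0.56886719 0.16003719 0.0965    ] 92.71117044654905 [-3.   2.5  1.6]
47 [304.3, 275.5] [0.56872616 0.15947352 0.0965    ] 92.72679037778711 [-2.2  2.2  0.3]
```

The stop is reached at about 3 N. I'll back off, lift and clear the view.

Emit:
step_arm --rows '[{"translation": [-3, 0, 0], "delta_rot": [0, 0, 0]}, {"translation": [-12, 0, 0], "delta_rot": [0, 0, 0]}, {"translation": [-25, 0, 0], "delta_rot": [0, 0, 0]}, {"translation": [-28, 0, -15], "delta_rot": [0, 0, 0]}, {"translation": [-28, 0, -50], "delta_rot": [0, 0, 0]}, {"translation": [-28, 0, -90], "delta_rot": [0, 0, 0]}, {"translation": [-28, 10, -120], "delta_rot": [0, 0, 0]}, {"translation": [-25, 40, -130], "delta_rot": [0, 0, 0]}, {"translation": [-20, 80, -130], "delta_rot": [0, 0, 0]}, {"translation": [-15, 125, -130], "delta_rot": [0, 0, 0]}, {"translation": [-10, 170, -130], "delta_rot": [0, 0, 0]}, {"translation": [-5, 220, -130], "delta_rot": [0, 0, 0]}, {"translation": [0, 270, -130], "delta_rot": [0, 0, 0]}, {"translation": [5, 320, -130], "delta_rot": [0, 0, 0]}, {"translation": [10, 370, -130], "delta_rot": [0, 0, 0]}, {"translation": [15, 405, -130], "delta_rot": [0, 0, 0]}, {"translation": [15, 425, -130], "delta_rot": [0, 0, 0]}, {"translation": [15, 425, -130], "delta_rot": [0, 0, 0]}, {"translation": [15, 425, -130], "delta_rot": [0, 0, 0]}]'

```text
clock: 19.58
tcp_pos: [0.4023, -0.2465, 0.222]
tool_rot: [[0.924, -0.383, 0.001], [-0.383, -0.924, -0.0], [0.001, -0.0, -1.0]]
wrist_force: [-0.3, -0.8, -0.3]
width: 0.0004
grip_force: 0.0
```

```bash
python3 m.py
python3 - <<'E'
from h import *
p,d=snapshot("top");cv2.imwrite("pics/t7.png",cv2.resize(p[145:305,210:430],None,fx=3.5,fy=3.5,interpolation=cv2.INTER_CUBIC))
E
```

```text
49 [304.2, 275.0] [0.56966401 0.15697785 0.0965    ] 94.07951826060965 [-0.4  0.  -1.5]
```

View pics/t7.png

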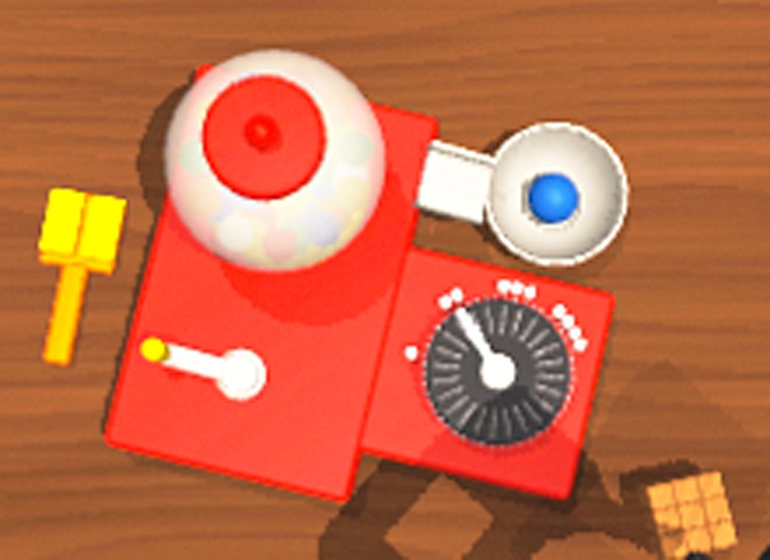

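The white line is at the two dots (450,300). The crank arm points to the dispenser's left at its stop, with the peg at (154,350). The bowl, ball and the other things in view have not moved.

```bash
python3 -c "
from bench import ticket;print(ticket.hand_in())"
```

```text
the job is handed in; nothing more can be done
None
```

The job is handed in: the dial is one click clockwise at the two dots, the crank rests at its stop, and the last picture shows the bowl, ball, cube and clacker where they were; the mug and card box were outside it and the arm did not go near them.

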